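# Snap the back onto a clock case

## Task

The clock case sits unclamped in the wooden case holder with its steel press-fit back resting proud on the spring catches. First flip the holder's lever over, away from you, to clamp the case; then use the hand pusher to press the back squarely down until it snaps fully home, keeping the gripper itself off the back. Stand the pusher upright on the bench again, clear of the holder, and leave the blower and the wax tin where they are.

Things in the scene. Friction and masses are not known exactly. Their poses are not given: they have to be found in the camera images.
- case_holder: Fixed wooden board, 130 mm (its x) by 215 mm (its y), 16 mm thick, carrying a round brass clock case, 100 mm across, open side up. Origin on the bench under the centre of the case; x points away from the robot, z up; turned up to 0.35 rad about the vertical. An aluminium stop (36 mm high) stands at y = +65 mm, the lever's bracket (62 mm high) at y = -90 mm, a small jaw between it and the case.
- case_mouth (a point): Centre of the case's open mouth, level with the top of its rim (ring of 82 mm inner, 100 mm outer diameter), 45 mm above the bench. Inside, four rounded spring catches reach in from the wall at 45, 135, 225 and 315 degrees, their tops level with the rim.
- back_cover: Loose steel press-fit back, a stepped disc: flange 76 mm across, flat raised boss 60 mm across on top, 15 mm high in all; origin at the centre of its underside, z up. At the start it rests level and centred on the four catches, underside 38.8 mm above the bench; pushed off-centre it cocks.
- cover_top (a point): Centre of the back's flat top: 53.8 mm above the bench at the start, 45 mm (flush with the rim) when home. Pressing it down spreads the spring catches (12 to 16 N in all, the most after about 3 mm); after about 7 mm they snap over the flange, and after 8.8 mm it sits on a hard seat.
- clamp_lever (a joint): Over-centre lever, rad: 0 = open, leaning 0.7 rad from upright towards the robot (the holder's -x); 0.7 = upright; 1.4 = locked, leaning 0.7 rad away. It turns about the holder's y axis; its weighted knob holds it at either end and carries it over once past upright. It takes 1 to 2 N at the knob.
- lever_pivot (a point): The lever's fixed axis, 48 mm above the bench, at y = -90 mm of the holder. The lever is a steel rod 10 mm thick.
- lever_knob (a point): Centre of the heavy steel ball knob (30 mm across) on the lever's end, 80 mm from the pivot: 109 mm above the bench in either end position.
- pusher_center (a point): Centre (55 mm above its foot) of the hand pusher, 110 mm tall, upright on the bench: a flat round white foot 56 mm across and 13 mm thick, a short neck 38 mm across up to 19 mm, then a square wooden grip 28 x 28 mm (flats across the point's x and y) from 19 mm to the top; 0.1 to 0.2 kg. z points up. (A card mat, 2 mm thick, covers part of the bench.)
- dust_blower: Bystander: cream rubber blower bulb, 35 mm across, 51 mm high; origin at its underside.
- wax_tin: Bystander: round yellowed pot with lid, 56 mm across, 28 mm high; origin at its underside.
Mind the look-alikes: they are no part of the job. Of the things that look like the part that bears pusher_center, the larger one is meant.

How it is judged:
By the outcome, as a careful person would: the job done as asked, in the order asked, and still so for the second after the job is handed in, with the robot touching nothing.
It also fails if it takes over 54 s, if anything falls off the work surface, if the arm or the gripper's body presses on something with over 40 N, if the wrist force passes 120 N, or if a joint passes its speed limit or range.

## Robot

A 7-joint arm with a two-finger parallel gripper is mounted at the origin on a cart in front of the work surface, level with it; the furniture and walls round the work are solid. World frame = base frame: x ahead of the robot, y to its left, z up, the work surface at z = 0. Lengths are in m, angles in rad, forces in N, time in s.
With the tool pointing down it reaches from about 0.4 to 0.875 m from the base axis. Payload 19.3 kg.
Tool frame: the origin (TCP) lies midway between the tips of the shut fingers; the grasp point (between the pads) lies 19 mm behind it; z points along the fingers, y is the line along which they close (so a half turn about z gives the same grasp; the last joint's range is limited). The gripper opens to 85 mm and grips with 20 to 120 N. Pads are 22 mm wide; open, the fingers measure 114 mm over their backs; the gripper's body (76 mm by 85 mm) begins 54 mm behind the grasp point. The pads swing forward as they close: fully open they stand 13 mm farther back than shut.
Start: joints at [1.183, 0.521, -0.036, 1.599, 0.021, 1.021, -0.113], TCP at [0.195, -0.594, 0.231] pointing down, gripper open.
Joint ranges: [-2.91, 2.91], [-0.3, 2.13], [-1.5, 1.42], [0.17, 2.43], [-1.26, 4.41], [0.16, 1.93], [-2.52, 2.52]. Speed limits (rad/s): [1.89, 1.89, 2.39, 2.39, 3.01, 3.01, 3.01].

## Interface

Orientations are given as [roll, pitch, yaw] about the fixed x, y, z axes, in that order (R = Rz(yaw) Ry(pitch) Rx(roll)).
In Python, from workcell import * gives the robot as it stands. The module is installed in compiled form; this text tells all that it offers.
- The arm moves only by the tool play_rows, never from a script. Its argument "deltas" is a list of rows, each a list of 7 numbers: the shift along the tool's x, y, z in units of 500 mm (1.0 is 500 mm), then the turn, a rotation vector about the tool's x, y, z in units of 120 degrees (1.0 is 120 degrees), then the closure, from 0 (fully open) to 1 (shut). A call has 1 to 10 rows; each row is the pose to reach, as a shift and turn from the pose commanded when the call began, along the tool's axes at that moment; what a row does not reach only later rows make up. A row lasts 1/10 s, in which the tool goes at most 50 mm and 8.59 degrees, less where a joint would pass 70% of its speed; a pose out of reach is approached as far as the arm can. A call with a number of a shift or a turn outside -1 to 1 is refused whole. A call with a gripper value outside its range is refused whole. The fingers move at their own pace and stop on an object; "newtons" is the grip in N (left out, the last holds). Time passes only in rows, so rows that repeat a pose let the fingers close. It gives the time, the measured TCP pose, the force, the opening and the grip force at its end, in the units of the state.
- observe(): the state, without advancing time (a new reading comes with each control period).
- grab_frame(name): name is "scene" or "top" or "wrist"; returns the picture (384x512x3 uint8, red, green, blue); there is no depth.
- get_calibration(name): a dict with "fovy" (degrees; the focal length in pixels is half the picture's height over the tangent of half this angle, whatever the lens; pixels are square), "cx", "cy" (the principal point, pixels), "k1" (the pictures are not rectified: a ray, as slopes to the right and down, at radius r is drawn at 1 + k1 r^2 times it, then the intrinsics apply), "xyz" and "rotation" of the camera in the world. Camera axes: x right, y down, z forward; pixel columns grow to the right and rows downward; lengths in m; the calibration is good to about 2 mm. A picture is of the moment at which its call begins: read the wrist's pose just before it. get_calibration takes no time and is no camera call; for the wrist camera it gives the pose at the moment of the call.
- job_done(): hands the job in; it is judged then, once.
The state is a dict: "clock": time; "qpos": joint angles; "qd": joint speeds; "joint_efforts": joint torques, N m; "position": TCP position; "tool_rot": TCP orientation; "force": force on the tool from outside, world axes, zero at the start; "moment": the same for the moment, N m; "grip_width": finger opening in m; "finger_force": force on a finger pad.
Only numpy, scipy, OpenCV 4.12 (cv2) and the standard library are available. Lean on these libraries where they do the work, as an engineer would, in place of code of your own. Each camera call takes 0.05 s, during which the arm holds its last target. There are 200 camera calls.

## Working session

There is one attempt and no reset: what is moved stays moved. The work goes in short steps, Python scripts to look and compute and a tool call to move; the robot and the scene stay as the last step left them, time stands still between calls to the robot, and variables do not carry over. Pictures are saved under pics/ and viewed, at most 10 in all, crops included, and the job is handed in when it is done.

Besides the shell and the picture viewer there is one more tool, called after "Call:" as a command line: name --pt "numbers of a row" for each row, then --argument value for the rest. play_rows: Moves the arm, as the interface text tells. Its arguments: {"type":"object","properties":{"deltas":{"type":"array"},"newtons":{"type":"number"}},"required":["deltas"]}

```bash
mkdir -p pics; cat > h.py <<'E'
from workcell import *
import numpy as np, cv2
from scipy.spatial.transform import Rotation as R
def cal(n):
    c=get_calibration(n); f=192/np.tan(np.radians(c["fovy"])/2)
    K=np.array([[f,0,c["cx"]],[0,f,c["cy"]],[0,0,1]]); return c,K
def ray(c,K,u,v):
    p=cv2.undistortPoints(np.array([[[u,v]]],float),K,np.array([c["k1"],0,0,0,0.]),None)[0,0] if abs(c["k1"])>0 else np.array([(u-K[0,2])/K[0,0],(v-K[1,2])/K[1,1]])
    Rm=np.array(c["rotation"]); 
    if Rm.shape!=(3,3): Rm=R.from_euler('xyz',Rm).as_matrix()
    return np.array(c["xyz"]),Rm@np.array([p[0],p[1],1])
def onz(c,K,u,v,z):
    o,d=ray(c,K,u,v); return o+d*(z-o[2])/d[2]
def proj(c,K,P):
    Rm=np.array(c["rotation"])
    if Rm.shape!=(3,3): Rm=R.from_euler('xyz',Rm).as_matrix()
    q=Rm.T@(np.array(P)-c["xyz"]); a=q[:2]/q[2]; a=a*(1+c["k1"]*(a@a)); return K[0,0]*a+K[:2,2]
def tool(target,rpy=None):
    """deltas in units from current pose to target"""
    s=observe(); T=R.from_euler('xyz',s["tool_rot"]) 
    d=T.inv().apply(np.array(target)-s["position"])/.5
    w=np.zeros(3) if rpy is None else (T.inv()*R.from_euler('xyz',rpy)).as_rotvec()/np.radians(120)
    return np.round(d,4),np.round(w,4)
E
python3 - <<'E'
from h import *
s=observe(); print({k:np.round(v,3) for k,v in s.items()})
for n in ("scene","top"):
    im=grab_frame(n); cv2.imwrite(f"pics/{n}0.png",im[:,:,::-1]); c=get_calibration(n); print(n,c)
E
```

```text
{'clock': np.float64(0.0), 'qpos': array([ 1.183,  0.522, -0.036,  1.6  ,  0.021,  1.021, -0.113]), 'qd': array([-0.001, -0.   ,  0.001,  0.002, -0.001, -0.001, -0.001]), 'joint_efforts': array([ 2.0000e-03, -9.2709e+01,  1.9810e+00, -3.6994e+01,  1.8000e-02,
        8.0000e-03,  0.0000e+00]), 'position': array([ 0.195, -0.593,  0.231]), 'tool_rot': array([-3.14 ,  0.   ,  0.318]), 'force': array([-0.623,  0.034, -0.303]), 'moment': array([0.01 , 0.004, 0.037]), 'finger_force': np.float64(0.0), 'grip_width': np.float64(0.085)}
scene {'fovy': 50.46493732545629, 'cx': 253.1579750783893, 'cy': 192.2459895698171, 'k1': -0.09729408379744399, 'xyz': array([-0.05063554,  0.77292162,  0.56264013]), 'rotation': array([-2.11162142, -0.01012828, -2.32771553])}
top {'fovy': 51.0106602930891, 'cx': 253.0842189053486, 'cy': 185.9497903707098, 'k1': -0.11309669822682937, 'xyz': array([0.34143846, 0.21535902, 1.12260924]), 'rotation': array([-2.95813759e+00,  2.55533466e-03, -1.54790389e+00])}
```

View pics/scene0.png

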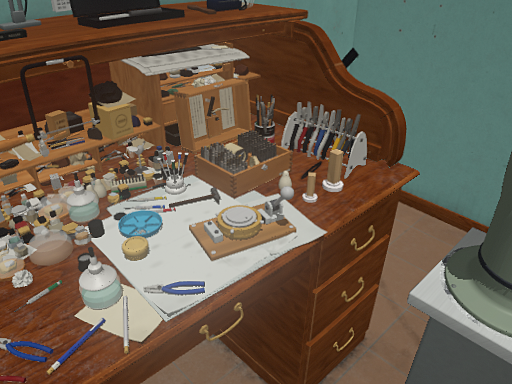

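View pics/top0.png

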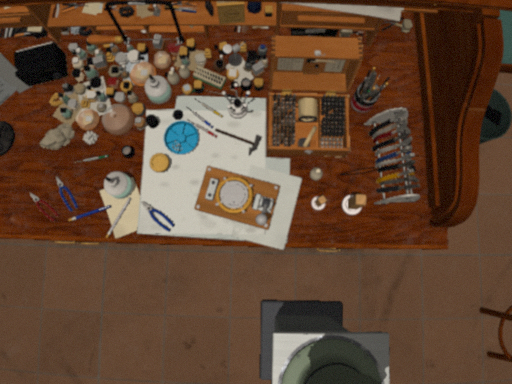

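The scene shows the holder at scene (242,225) / top (236,195), with its knob at top (262,219). There are two pusher-like items: a small one at scene (310,187) / top (318,203) and a larger one at scene (334,170) / top (353,204). The blower is at top (316,173) and the tin at top (160,162). I choose the larger pusher and will check it in a crop.

```bash
python3 - <<'E'
from h import *
a=cv2.imread("pics/scene0.png");b=cv2.imread("pics/top0.png")
A=cv2.resize(a[140:270,180:360],None,fx=4,fy=4,interpolation=3)[:,:720]
B=cv2.resize(b[155:245,185:385],None,fx=4,fy=4,interpolation=3)
A=cv2.resize(A,(400,289));B=cv2.resize(B,(800,360))
C=np.zeros((600,800,3),np.uint8);C[:289-49,:400]=A[:240];C[240:]=B
cv2.imwrite("pics/c1.png",C)
c,K=cal("top");
for n,u,v,z in [("case",236,194,.05),("knob",262,219,.109),("bigfoot",352,204,.01),("bigtop",361,200,.11),("small foot",318,203,.01),("blower",316,174,.04),("tin",160,162,.028),("hold c1",206,166,.018),("c2",283,184,.018),("c3",269,230,.018),("c4",195,210,.018)]: print(n,onz(c,K,u,v,z).round(3))
c,K=cal("scene")
for n,u,v,z in [("case",241,216,.05),("bigfoot",332,184,.006),("bigtop",335,152,.11),("knob",275,212,.109)]: print(n,onz(c,K,u,v,z).round(3))
E
```

```text
case [0.517 0.268 0.05 ]
knob [0.445 0.198 0.109]
bigfoot [ 0.502 -0.056  0.01 ]
bigtop [ 0.499 -0.055  0.11 ]
small foot [0.503 0.04  0.01 ]
blower [0.58 0.05 0.04]
tin [0.607 0.487 0.028]
hold c1 [0.601 0.357 0.018]
c2 [0.554 0.139 0.018]
c3 [0.425 0.176 0.018]
c4 [0.475 0.382 0.018]
case [0.51  0.274 0.05 ]
bigfoot [ 0.504 -0.059  0.006]
bigtop [ 0.498 -0.046  0.11 ]
knob [0.41  0.271 0.109]
```

View pics/c1.png

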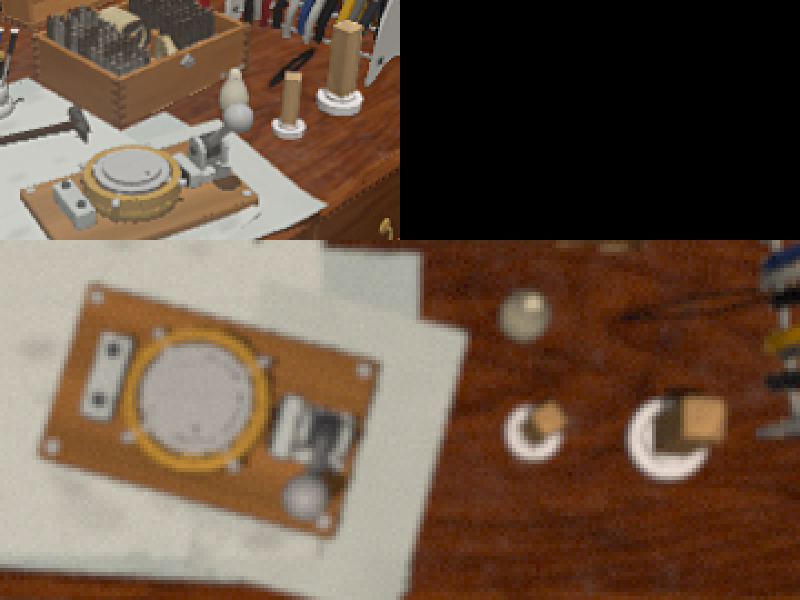

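The crop confirms the larger pusher, at the right of the crop at top (352,204). Next I set out over it, on the way to the lever.

```bash
python3 - <<'E'
from h import *
print(tool([.42,-.2,.28],[np.pi,0,-.225]))
E
```

```text
(array([ 0.673 , -0.6071, -0.0978]), array([-4.000e-04,  2.000e-04,  2.592e-01]))
```

Call:
play_rows --pt "0.673 -0.607 -0.098 0 0 0.259 1" --pt "0.673 -0.607 -0.098 0 0 0.259 1" --pt "0.673 -0.607 -0.098 0 0 0.259 1" --pt "0.673 -0.607 -0.098 0 0 0.259 1" --pt "0.673 -0.607 -0.098 0 0 0.259 1" --pt "0.673 -0.607 -0.098 0 0 0.259 1" --pt "0.673 -0.607 -0.098 0 0 0.259 1" --pt "0.673 -0.607 -0.098 0 0 0.259 1" --pt "0.673 -0.607 -0.098 0 0 0.259 1" --pt "0.673 -0.607 -0.098 0 0 0.259 1"

```text
clock: 1.1
position: [0.4226, -0.1954, 0.2808]
tool_rot: [-3.14, -0.001, -0.218]
force: [-0.1, -1.7, -0.6]
grip_width: 0.0
finger_force: 0.0
```

```bash
python3 - <<'E'
from h import *
s=observe();print(s["position"],s["tool_rot"])
print(tool([.42,-.06,.28],[np.pi,0,-.225]))
c,K=cal("wrist");print(c)
E
```

```text
[ 0.42255428 -0.19544979  0.28082272] [-3.14025090e+00 -1.15473421e-03 -2.18323707e-01]
(array([-0.0637, -0.2634,  0.0019]), array([-0.0006, -0.0005,  0.0032]))
{'fovy': 67.50153580995435, 'cx': 250.91523349155304, 'cy': 192.27290370927065, 'k1': -0.015803812378608846, 'xyz': array([ 0.50326932, -0.21362798,  0.42334841]), 'rotation': array([ 2.81233156e+00,  1.72605467e-03, -1.78812649e+00])}
```

Call:
play_rows --pt "-0.064 -0.263 0.002 0 0 0 1" --pt "-0.064 -0.263 0.002 0 0 0 1" --pt "-0.064 -0.263 0.002 0 0 0 1" --pt "-0.064 -0.263 0.002 0 0 0 1" --pt "-0.064 -0.263 0.002 0 0 0 1"

```text
clock: 1.6
position: [0.4181, -0.0647, 0.2793]
tool_rot: [3.141, 0.0, -0.223]
force: [0.6, -0.9, -0.4]
grip_width: 0.0004
finger_force: 0.0
```

```bash
python3 - <<'E'
from h import *
c,K=cal("wrist");im=grab_frame("wrist");cv2.imwrite("pics/w1.png",im[:,:,::-1]);np.savez("w1.npz",im=im,c=np.array([c],dtype=object))
for p in ([.5,-.056,.11],[.5,-.056,.013],[.5,.04,0]): print(proj(c,K,p))
print(observe()["position"],tool([.391,.205,.2]))
E
```

```text
[225.14372032  98.98052444]
[231.25067698  97.77410245]
[166.32095908 113.40962086]
[ 0.41814485 -0.0655057   0.27924791] (array([-0.1736, -0.5153,  0.1584]), array([0., 0., 0.]))
```

View pics/w1.png

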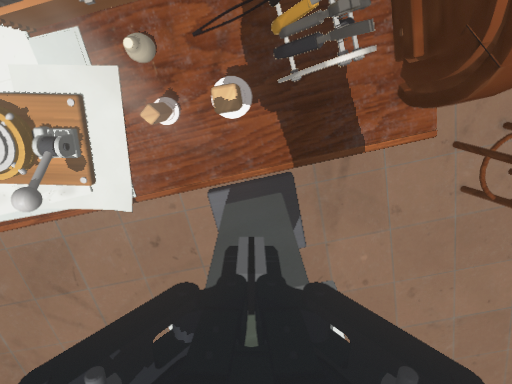

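The wrist view shows the pusher's foot at (231,97) and its grip top at (227,91). The knob is at (27,199) and the small look-alike at (166,111).

```bash
python3 - <<'E'
from h import *
d=np.load("w1.npz",allow_pickle=True);im=d["im"];c=d["c"][0];_,K=cal("wrist")
x0,y0=205,70
cr=im[y0:125,x0:260]; hsv=cv2.cvtColor(cr,cv2.COLOR_RGB2HSV)
m=((hsv[...,1]>60)&(hsv[...,2]>150)).astype(np.uint8)
w=((hsv[...,1]<50)&(hsv[...,2]>140)).astype(np.uint8)
for n,mm in (("top",m),("foot",w)):
    cs,_=cv2.findContours(mm,0,2); k=max(cs,key=cv2.contourArea)
    print(n,cv2.contourArea(k),cv2.boundingRect(k),cv2.minEnclosingCircle(k))
    r=cv2.minAreaRect(k); B=cv2.boxPoints(r)+[x0,y0]
    print([onz(c,K,*b,.11 if n=="top" else .013).round(4) for b in B])
    if n=="top":
        P=np.array([onz(c,K,*b,.11) for b in B]);print("ctr",P.mean(0)); e=P[1]-P[0];print(np.degrees(np.arctan2(e[1],e[0]))%90, np.linalg.norm(e),np.linalg.norm(P[2]-P[1]))
    else:
        u,v=cv2.minEnclosingCircle(k)[0];print("ctr",onz(c,K,u+x0,v+y0,.013))
print("knob",onz(c,K,27,199,.109))
E
```

```text
top 304.0 (5, 14, 28, 17) ((18.444133758544922, 22.65083885192871), 13.647933006286621)
[array([ 0.5153, -0.0428,  0.11  ]), array([ 0.5126, -0.0703,  0.11  ]), array([ 0.4973, -0.0688,  0.11  ]), array([ 0.5   , -0.0408,  0.11  ])]
ctr [ 0.50627007 -0.05566549  0.11      ]
84.31918842483158 0.02761635341152522 0.015375311748597789
foot 491.0 (9, 6, 37, 43) ((26.305309295654297, 26.763275146484375), 21.407102584838867)
[array([ 0.5286, -0.0378,  0.013 ]), array([ 0.5271, -0.0829,  0.013 ]), array([ 0.4726, -0.0824,  0.013 ]), array([ 0.4737, -0.0353,  0.013 ])]
ctr [ 0.50124807 -0.05638661  0.013     ]
knob [0.44406435 0.19830245 0.109     ]
```

Call:
play_rows --pt "-0.174 -0.515 0.1 0 0 0 1" --pt "-0.174 -0.515 0.1 0 0 0 1" --pt "-0.174 -0.515 0.1 0 0 0 1" --pt "-0.174 -0.515 0.1 0 0 0 1" --pt "-0.174 -0.515 0.1 0 0 0 1" --pt "-0.174 -0.515 0.1 0 0 0 1" --pt "-0.174 -0.515 0.1 0 0 0 1" --pt "-0.174 -0.515 0.1 0 0 0 1"

```text
clock: 2.45
position: [0.391, 0.2049, 0.229]
tool_rot: [3.141, 0.0, -0.225]
force: [0.2, -1.1, 0.5]
grip_width: -0.0
finger_force: 0.0
```

```bash
python3 - <<'E'
from h import *
c,K=cal("wrist");im=grab_frame("wrist");cv2.imwrite("pics/w2.png",im[:,:,::-1]);np.savez("w2.npz",im=im,c=np.array([c],dtype=object))
s=observe();print(s["position"],s["tool_rot"])
for p in ([.445,.195,.109],[.515,.269,.045],[.495,.181,.05]): print(proj(c,K,p))
E
```

```text
[0.39122359 0.20417849 0.22918296] [ 3.14083125e+00  6.52959668e-05 -2.26573818e-01]
[248.16553666 126.80670092]
[165.18489626  70.15605604]
[250.9738439   69.57522691]
```

View pics/w2.png

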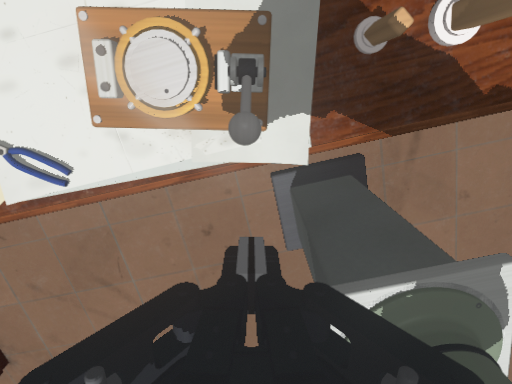

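The knob is at (245,128), the pivot at (246,70) and the case centre at (163,67), in line with the tool axes. I descend behind the knob.

Call:
play_rows --pt "0 0 0.262 0 0 0 1" --pt "0 0 0.262 0 0 0 1" --pt "0 0 0.262 0 0 0 1" --pt "0 0 0.262 0 0 0 1"

```text
clock: 2.9
position: [0.3897, 0.2028, 0.0957]
tool_rot: [3.137, 0.004, -0.227]
force: [-0.2, -0.0, 1.2]
grip_width: 0.0002
finger_force: 0.0
```

Call:
play_rows --pt "0.02 0 0 0 0 0 1" --pt "0.04 0 0 0 0 0 1" --pt "0.06 0 0 0 0 0 1" --pt "0.08 0 0 0 0 0 1" --pt "0.1 0 0 0 0 0 1" --pt "0.12 0 0 0 0 0 1" --pt "0.14 0 0 0 0 0 1" --pt "0.16 0 0 0 0 0 1" --pt "0.175 0 0 0 0 0 1"

```text
clock: 3.8
position: [0.4771, 0.1856, 0.0983]
tool_rot: [-3.142, -0.0, -0.225]
force: [0.4, 1.0, -0.0]
grip_width: 0.0001
finger_force: 0.0
```

Call:
play_rows --pt "0.01 0 0 0 0 0 1" --pt "0.02 0 0 0 0 0 1" --pt "0.03 0 0 0 0 0 1" --pt "0.04 0 0 0 0 0 1" --pt "0.04 0 0 0 0 0 1"

```text
clock: 4.3
position: [0.4961, 0.1814, 0.0983]
tool_rot: [-3.141, -0.0, -0.225]
force: [1.2, 0.7, -0.6]
grip_width: -0.0002
finger_force: 0.0
```

```bash
python3 - <<'E'
from h import *
for n in("wrist","top"):
    im=grab_frame(n);c=get_calibration(n);np.savez(n+"3.npz",im=im,c=np.array([c],dtype=object));cv2.imwrite(f"pics/{n}3.png",im[:,:,::-1])
a=cv2.imread("pics/wrist3.png");b=cv2.imread("pics/top3.png")
C=np.zeros((384,800,3),np.uint8);C[:,:512]=a;C[:270,512:]=cv2.resize(b[155:245,190:286],(288,270));cv2.imwrite("pics/c3.png",C)
E
```

```text
(no output)
```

View pics/c3.png

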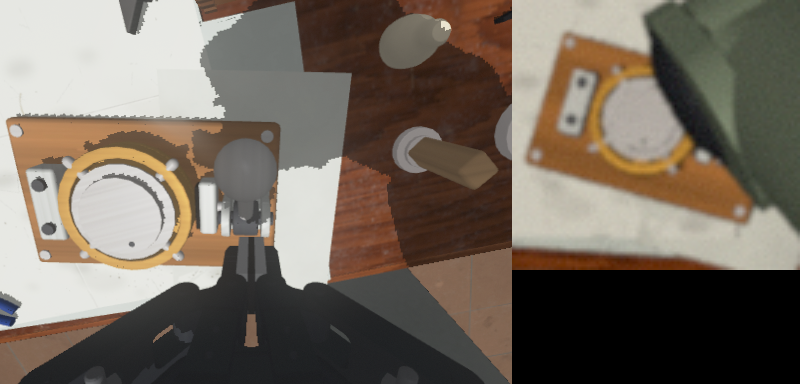

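The knob is now thrown over, at wrist (245,168). I check this against the predicted locked position and refine the case centre.

```bash
python3 - <<'E'
from h import *
c,K=cal("wrist")
x=np.array([.975,-.223,0])
for a in (1.0,1.2,1.4): print(a,proj(c,K,np.array([.495,.181,.048])+.08*(np.sin(a-.7)*x+np.array([0,0,np.cos(a-.7)]))))
for f,z in (("wrist3",.045),("w2",.045)):
    d=np.load(f+".npz",allow_pickle=True);im=d["im"];cc=d["c"][0]
    h=cv2.cvtColor(im,cv2.COLOR_RGB2HSV)
    m=cv2.inRange(h,(18,110,120),(28,255,255))
    cs,_=cv2.findContours(m,0,2); k=cv2.convexHull(max(cs,key=cv2.contourArea)); e=cv2.fitEllipse(k); print(e)
    P=np.array([onz(cc,K,*q[0],z)[:2] for q in k]).astype(np.float32); print("circle",cv2.fitEllipse(P))
    # back top: bright grey blob in the ring
    m=cv2.inRange(h,(0,0,130),(180,60,255)); 
    cm=np.zeros_like(m); cv2.fillPoly(cm,[k],255); 
    m=cv2.morphologyEx(m&cm,cv2.MORPH_OPEN,np.ones((3,3)))
    cs,_=cv2.findContours(m,0,2); kk=cv2.convexHull(max(cs,key=cv2.contourArea)); P=np.array([onz(cc,K,*q[0],.052)[:2] for q in kk]).astype(np.float32); print("back",cv2.minEnclosingCircle(P),cv2.fitEllipse(P))
print(tool(observe()["position"]+[-.03,-.0,.15]))
E
```

```text
1.0 [252.12735363 233.68082449]
1.2 [252.16076506 198.22714642]
1.4 [252.16148061 165.18441918]
((124.35191345214844, 207.5092315673828), (117.2977066040039, 138.40423583984375), 119.38674926757812)
circle ((0.5166486501693726, 0.272385835647583), (0.09781749546527863, 0.09838147461414337), 178.34689331054688)
back ((0.5183972716331482, 0.26883798837661743), 0.040948230773210526) ((0.5175514817237854, 0.2703041434288025), (0.07381290197372437, 0.07701253890991211), 124.33977508544922)
((163.2656707763672, 65.76004791259766), (86.63600158691406, 102.3196029663086), 149.9597930908203)
circle ((0.5172697305679321, 0.27014634013175964), (0.09263013303279877, 0.09773450344800949), 114.98358917236328)
back ((0.5161117911338806, 0.27066725492477417), 0.04126489534974098) ((0.5179420709609985, 0.2683981955051422), (0.06896384805440903, 0.07846808433532715), 120.87055969238281)
(array([-0.0585,  0.0134, -0.3   ]), array([0., 0., 0.]))
```

The lever is locked: the knob is where the 1.4 rad prediction puts it. The case centre is about (0.517, 0.270). I back off and go to the pusher.

Call:
play_rows --pt "-0.06 0 0 0 0 0 1" --pt "-0.06 0 -0.1 0 0 0 0.8" --pt "-0.06 0 -0.2 0 0 0 0.5" --pt "-0.06 0 -0.26 0 0 0 0.4" --pt "-0.06 0 -0.26 0 0 0 0.4"

```text
clock: 4.9
position: [0.4676, 0.1891, 0.2323]
tool_rot: [-3.138, -0.005, -0.225]
force: [-0.3, 0.4, -1.5]
grip_width: 0.0511
finger_force: 0.0
```

```bash
python3 - <<'E'
from h import *
s=observe();print(s["position"],s["grip_width"]);print(tool([.501,-.056,.19],[np.pi,0,-.1]))
E
```

```text
[0.46763224 0.1890512  0.23233577] 0.0511406795685992
(array([0.1738, 0.4633, 0.0837]), array([-0.0018, -0.0025, -0.0595]))
```

Call:
play_rows --pt "0.174 0.463 0.02 0 0 -0.06 0.4" --pt "0.174 0.463 0.02 0 0 -0.06 0.4" --pt "0.174 0.463 0.02 0 0 -0.06 0.4" --pt "0.174 0.463 0.02 0 0 -0.06 0.4" --pt "0.174 0.463 0.04 0 0 -0.06 0.4" --pt "0.174 0.463 0.08 0 0 -0.06 0.4" --pt "0.174 0.463 0.08 0 0 -0.06 0.4"

```text
clock: 5.6
position: [0.498, -0.0577, 0.186]
tool_rot: [3.141, 0.004, -0.101]
force: [-0.5, -0.1, 0.4]
grip_width: 0.0511
finger_force: 0.0
```

```bash
python3 - <<'E'
from h import *
s=observe();c,K=cal("wrist");im=grab_frame("wrist");cv2.imwrite("pics/w4.png",im[:,:,::-1]);np.savez("w4.npz",im=im,c=np.array([c],dtype=object))
print(s["position"],s["tool_rot"],tool([.501,-.056,.062],[np.pi,0,-.1]))
y=-.1; a=np.array([np.cos(y),np.sin(y)]);b=np.array([-a[1],a[0]])
for i,j in((1,1),(1,-1),(-1,-1),(-1,1)): print(proj(c,K,np.r_[np.array([.501,-.056])+.014*(i*a+j*b),.11]).round())
print(proj(c,K,[.501,-.056,.013]))
E
```

```text
[ 0.49795861 -0.05774094  0.18603596] [ 3.1412616   0.00409534 -0.10114314] (array([ 0.0053, -0.0014,  0.2506]), array([-0.0001,  0.0013,  0.0004]))
[231. 181.]
[266. 181.]
[265. 214.]
[231. 214.]
[249.10918843 168.12126337]
```

View pics/w4.png

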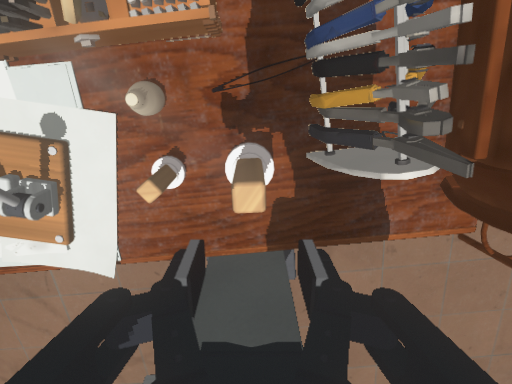

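The grip top is seen at (232–266, 182–213), as predicted, and it is square to the tool. I descend and grip.

Call:
play_rows --pt "0.003 0 0.08 0 0 0 0.4" --pt "0.003 0 0.16 0 0 0 0.4" --pt "0.003 0 0.21 0 0 0 0.4" --pt "0.003 0 0.245 0 0 0 0.4" --pt "0.003 0 0.245 0 0 0 0.4" --pt "0.003 0 0.245 0 0 0 0.7" --pt "0.003 0 0.245 0 0 0 0.8" --pt "0.003 0 0.245 0 0 0 0.9" --pt "0.003 0 0.245 0 0 0 1" --pt "0.003 0 0.245 0 0 0 1" --newtons 70

```text
clock: 6.65
position: [0.502, -0.0566, 0.0673]
tool_rot: [-3.141, -0.002, -0.099]
force: [0.3, 2.3, 11.0]
grip_width: 0.0273
finger_force: 69.3
```

```bash
python3 - <<'E'
from h import *
s=observe();print(s["position"],s["tool_rot"],s["grip_width"],s["finger_force"],s["force"])
E
```

```text
[ 0.50196454 -0.05656625  0.06728854] [-3.14105019e+00 -2.31962688e-03 -9.86299535e-02] 0.027320932105369337 69.27193522453308 [ 0.26996618  2.32415027 10.99850963]
```

Call:
play_rows --pt "0 0 -0.05 0 0 0 1" --pt "0 0 -0.13 0 0 0 1" --pt "0 0 -0.22 0 0 0 1" --pt "0 0 -0.3 0 0 0 1" --pt "0 0 -0.3 0 0 0 1"

```text
clock: 7.15
position: [0.5032, -0.0571, 0.2215]
tool_rot: [-3.141, -0.009, -0.099]
force: [0.4, -0.2, -2.8]
grip_width: 0.0276
finger_force: 68.7
```

```bash
python3 - <<'E'
from h import *
s=observe();print(s["position"],s["tool_rot"],s["grip_width"],s["force"])
print(tool([.517,.270,.217],[np.pi,0,-.225]))
E
```

```text
[ 0.50323944 -0.05706355  0.2215327 ] [-3.14086825 -0.00863516 -0.09928979] 0.02759097870163233 [ 0.35417614 -0.19553475 -2.80154082]
(array([-0.0375, -0.6536,  0.0092]), array([-0.0006, -0.0041,  0.06  ]))
```

Call:
play_rows --pt "-0.02 -0.1 0 0 0 0.03 1" --pt "-0.038 -0.2 0 0 0 0.06 1" --pt "-0.038 -0.3 0 0 0 0.06 1" --pt "-0.038 -0.4 0 0 0 0.06 1" --pt "-0.038 -0.5 0 0 0 0.06 1" --pt "-0.038 -0.58 0 0 0 0.06 1" --pt "-0.038 -0.63 0 0 0 0.06 1" --pt "-0.038 -0.653 0 0 0 0.06 1" --pt "-0.038 -0.653 0 0 0 0.06 1" --pt "-0.038 -0.653 0 0 0 0.06 1"

```text
clock: 8.15
position: [0.5144, 0.2684, 0.2158]
tool_rot: [3.141, -0.0, -0.226]
force: [-0.6, 0.2, -1.2]
grip_width: 0.0272
finger_force: 68.8
```

```bash
python3 - <<'E'
from h import *
s=observe();c,K=cal("wrist");im=grab_frame("wrist");sc=grab_frame("scene")
C=np.zeros((384,800,3),np.uint8);C[:,:512]=im;C[:288,512:]=cv2.resize(sc[150:280,180:310],(288,288));cv2.imwrite("pics/c5.png",C[:,:,::-1])
cv2.imwrite("pics/w5.png",im[:,:,::-1]);cv2.imwrite("pics/s5.png",sc[:,:,::-1]);np.savez("w5.npz",im=im,c=np.array([c],dtype=object))
print(s["position"],s["tool_rot"],s["grip_width"],s["force"])
h=cv2.cvtColor(im,cv2.COLOR_RGB2HSV)
cc,KK=cal("scene")
fb=s["position"]-[0,0,.067]
print("foot bottom proj wrist",proj(c,K,fb),"scene",proj(cc,KK,fb),"case scene",proj(cc,KK,[.517,.27,.0538]))
print(tool([.517,.270,.14],[np.pi,0,-.225]))
E
```

```text
[0.51444823 0.26835447 0.21577556] [ 3.14075002e+00 -8.55847478e-05 -2.25704572e-01] 0.0272216495196756 [-0.60424246  0.24102435 -1.2038415 ]
foot bottom proj wrist [250.75138201 205.64101193] scene [241.14476939 175.57887973] case scene [240.05127151 212.68028417]
(array([ 0.0037, -0.0048,  0.1519]), array([ 0.0002, -0.0001, -0.0007]))
```

View pics/c5.png

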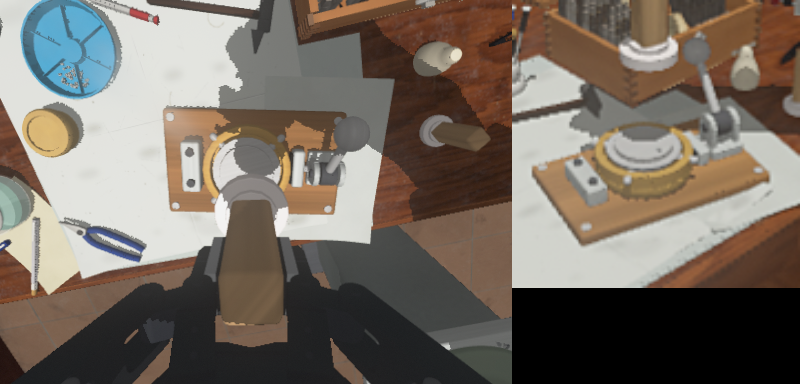

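```bash
python3 - <<'E'
from h import *
d=np.load("w5.npz",allow_pickle=True);im=d["im"];c=d["c"][0];_,K=cal("wrist")
print(proj(c,K,[.517,.270,.045]))
h=cv2.cvtColor(im,cv2.COLOR_RGB2HSV)
m=cv2.inRange(h,(17,90,70),(28,255,255)); m[:100]=0;m[225:]=0;m[:,:195]=0;m[:,300:]=0
n,l,st,_=cv2.connectedComponentsWithStats(m)
k=cv2.findContours(m,0,1)[0]; k=cv2.convexHull(np.vstack([q for q in k if cv2.contourArea(q)>15]))[:,0]
k=np.array([q for q in k if q[1]<185]); P=np.array([onz(c,K,*q,.045)[:2] for q in k])
from scipy.optimize import least_squares
f=lambda q:np.hypot(*(P-q[:2]).T)-.05
r=least_squares(f,[.517,.27]);print(len(P),r.x,np.abs(r.fun).max())
E
```

```text
[248.82441109 169.82551387]
27 [0.51737408 0.27263953] 0.0010778887307825932
```

Call:
play_rows --pt "0.004 -0.007 0.03 0 0 0 1" --pt "0.004 -0.007 0.08 0 0 0 1" --pt "0.004 -0.007 0.13 0 0 0 1" --pt "0.004 -0.007 0.165 0 0 0 1" --pt "0.004 -0.007 0.17 0 0 0 1" --pt "0.004 -0.007 0.17 0 0 0 1" --pt "0.004 -0.007 0.17 0 0 0 1"

```text
clock: 8.95
position: [0.5176, 0.2728, 0.1315]
tool_rot: [-3.141, -0.001, -0.225]
force: [-0.3, 0.4, -0.9]
grip_width: 0.0272
finger_force: 68.8
```

```bash
python3 - <<'E'
from h import *
s=observe();print(s["position"],s["tool_rot"],s["force"]);print(tool([.517,.2715,.1208],[np.pi,0,-.225]))
E
```

```text
[0.51759595 0.27277303 0.13147903] [-3.14085841e+00 -7.22063002e-04 -2.25069213e-01] [-0.31331492  0.41288691 -0.91670372]
(array([-0.0006,  0.0028,  0.0214]), array([-0.0004, -0.0003, -0.    ]))
```

Call:
play_rows --pt "-0.001 0.002 0.006 0 0 0 1" --pt "-0.001 0.002 0.012 0 0 0 1" --pt "-0.001 0.002 0.017 0 0 0 1" --pt "-0.001 0.002 0.02 0 0 0 1" --pt "-0.001 0.002 0.022 0 0 0 1" --pt "-0.001 0.002 0.024 0 0 0 1" --pt "-0.001 0.002 0.026 0 0 0 1" --pt "-0.001 0.002 0.028 0 0 0 1"

```text
clock: 9.75
position: [0.5169, 0.2721, 0.1174]
tool_rot: [-3.141, -0.001, -0.225]
force: [-0.8, 0.1, 6.0]
grip_width: 0.0273
finger_force: 69.1
```

Call:
play_rows --pt "0 0 0.001 0 0 0 1" --pt "0 0 0.003 0 0 0 1" --pt "0 0 0.005 0 0 0 1" --pt "0 0 0.006 0 0 0 1" --pt "0 0 0.006 0 0 0 1"

```text
clock: 10.25
position: [0.5163, 0.2718, 0.1136]
tool_rot: [3.141, 0.0, -0.225]
force: [0.2, -0.5, -1.9]
grip_width: 0.0272
finger_force: 68.9
```

Call:
play_rows --pt "0 0 0.002 0 0 0 1" --pt "0 0 0.004 0 0 0 1" --pt "0 0 0.005 0 0 0 1" --pt "0 0 0.005 0 0 0 1"

```text
clock: 10.65
position: [0.5165, 0.2719, 0.1123]
tool_rot: [-3.141, -0.0, -0.225]
force: [-6.1, -3.9, 19.0]
grip_width: 0.0273
finger_force: 71.2
```

Call:
play_rows --pt "0 0 0.001 0 0 0 1" --pt "0 0 0.0015 0 0 0 1" --pt "0 0 0.0015 0 0 0 1"

```text
clock: 10.95
position: [0.5166, 0.272, 0.1123]
tool_rot: [-3.141, -0.001, -0.225]
force: [-9.8, -5.2, 32.9]
grip_width: 0.0276
finger_force: 72.8
```

Call:
play_rows --pt "0 0 -0.02 0 0 0 1" --pt "0 0 -0.08 0 0 0 1" --pt "0 0 -0.16 0 0 0 1" --pt "0 0 -0.22 0 0 0 1" --pt "0 0 -0.22 0 0 0 1"

```text
clock: 11.45
position: [0.518, 0.2728, 0.2246]
tool_rot: [-3.137, -0.004, -0.225]
force: [-0.1, 0.0, -2.7]
grip_width: 0.0271
finger_force: 69.1
```

```bash
python3 - <<'E'
from h import *
s=observe();print(s["position"],s["tool_rot"],s["force"])
im=grab_frame("wrist");sc=grab_frame("scene")
C=np.zeros((288,800,3),np.uint8);C[:,:288]=cv2.resize(sc[160:270,180:290],(288,288));C[:,288:]=cv2.resize(im[60:220,120:404],(512,288));cv2.imwrite("pics/c6.png",C[:,:,::-1])
print(tool([.502,-.0565,.21],[np.pi,0,-.1]))
E
```

```text
[0.51800526 0.27277338 0.22463881] [-3.13721745 -0.00437737 -0.22494999] [-0.11973353  0.03855881 -2.74650185]
(array([0.1181, 0.6467, 0.0211]), array([-0.0002, -0.0003, -0.0595]))
```

View pics/c6.png

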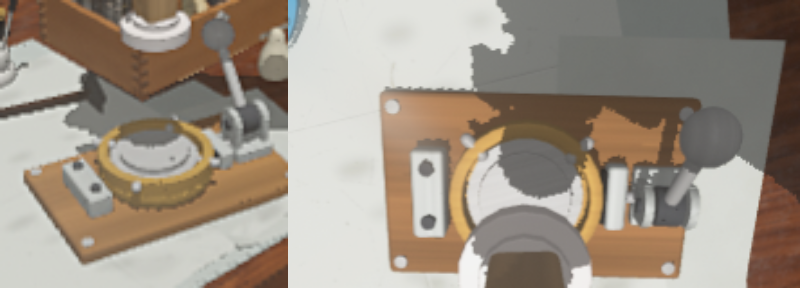

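The back is flush with the rim at crop (155,150), and the lever is still locked over. I return the pusher to its old spot.

Call:
play_rows --pt "0.02 0.1 0 0 0 0 1" --pt "0.04 0.2 0 0 0 -0.02 1" --pt "0.06 0.3 0 0 0 -0.04 1" --pt "0.08 0.4 0 0 0 -0.06 1" --pt "0.1 0.5 0 0 0 -0.06 1" --pt "0.11 0.58 0 0 0 -0.06 1" --pt "0.118 0.63 0 0 0 -0.06 1" --pt "0.118 0.647 0 0 0 -0.06 1" --pt "0.118 0.647 0 0 0 -0.06 1" --pt "0.118 0.647 0 0 0 -0.06 1"

```text
clock: 12.55
position: [0.5017, -0.0555, 0.2199]
tool_rot: [-3.141, 0.001, -0.098]
force: [-0.0, 0.6, -2.5]
grip_width: 0.0272
finger_force: 69.1
```

```bash
python3 - <<'E'
from h import *
s=observe();print(s["position"],s["tool_rot"]);print(tool([.502,-.0565,.0673],[np.pi,0,-.1]))
E
```

```text
[ 0.50174185 -0.05545961  0.21993706] [-3.14118972e+00  1.04149871e-03 -9.79709483e-02]
(array([0.001 , 0.0021, 0.3053]), array([-0.0002,  0.0005,  0.001 ]))
```

Call:
play_rows --pt "0 0.002 0.06 0 0 0 1" --pt "0 0.002 0.14 0 0 0 1" --pt "0 0.002 0.21 0 0 0 1" --pt "0 0.002 0.26 0 0 0 1" --pt "0 0.002 0.28 0 0 0 1" --pt "0 0.002 0.29 0 0 0 1" --pt "0 0.002 0.296 0 0 0 1" --pt "0 0.002 0.3 0 0 0 1" --pt "0 0.002 0.302 0 0 0 1" --pt "0 0.002 0.302 0 0 0 1"

```text
clock: 13.55
position: [0.5021, -0.0577, 0.07]
tool_rot: [-3.142, -0.001, -0.099]
force: [-0.0, 0.6, -1.6]
grip_width: 0.0276
finger_force: 69.2
```

Call:
play_rows --pt "0 0 0.002 0 0 0 1" --pt "0 0 0.004 0 0 0 1" --pt "0 0 0.006 0 0 0 1" --pt "0 0 0.006 0 0 0 1"

```text
clock: 13.95
position: [0.502, -0.0577, 0.0673]
tool_rot: [3.142, -0.001, -0.099]
force: [-5.3, 0.1, 19.1]
grip_width: 0.0275
finger_force: 71.4
```

Seated on the bench. I release and retreat.

Call:
play_rows --pt "0 0 -0.003 0 0 0 1" --pt "0 0 -0.003 0 0 0 0.7" --pt "0 0 -0.003 0 0 0 0.5" --pt "0 0 -0.003 0 0 0 0.4" --pt "0 0 -0.003 0 0 0 0.4" --pt "0 0 -0.05 0 0 0 0.4" --pt "0 0 -0.12 0 0 0 0.4" --pt "0 0 -0.2 0 0 0 0.4" --pt "0 0 -0.3 0 0 0 0.4" --pt "0 0 -0.3 0 0 0 0.4"

```text
clock: 14.95
position: [0.5042, -0.0578, 0.2221]
tool_rot: [-3.141, -0.008, -0.099]
force: [-0.2, -0.4, -1.5]
grip_width: 0.0515
finger_force: 0.0
```

Call:
play_rows --pt "-0.05 0.05 0 0 0 0 0.4" --pt "-0.12 0.12 0 0 0 0 0.4" --pt "-0.15 0.2 0 0 0 0 0.4" --pt "-0.15 0.2 0 0 0 0 0.4" --pt "-0.15 0.2 0 0 0 0 0.4"

```text
clock: 15.45
position: [0.4171, -0.1504, 0.2167]
tool_rot: [3.142, -0.001, -0.101]
force: [1.0, 0.1, 0.7]
grip_width: 0.051
finger_force: 0.0
```

```bash
python3 - <<'E'
from h import *
s=observe();print(s["position"],s["force"],s["grip_width"])
sc=grab_frame("scene");cv2.imwrite("pics/c7.png",cv2.resize(sc[140:260,180:360],(800,533))[:,:,::-1])
E
```

```text
[ 0.41709403 -0.15035409  0.21671532] [1.03405695 0.06738175 0.73913759] 0.051032931222705566
```

View pics/c7.png

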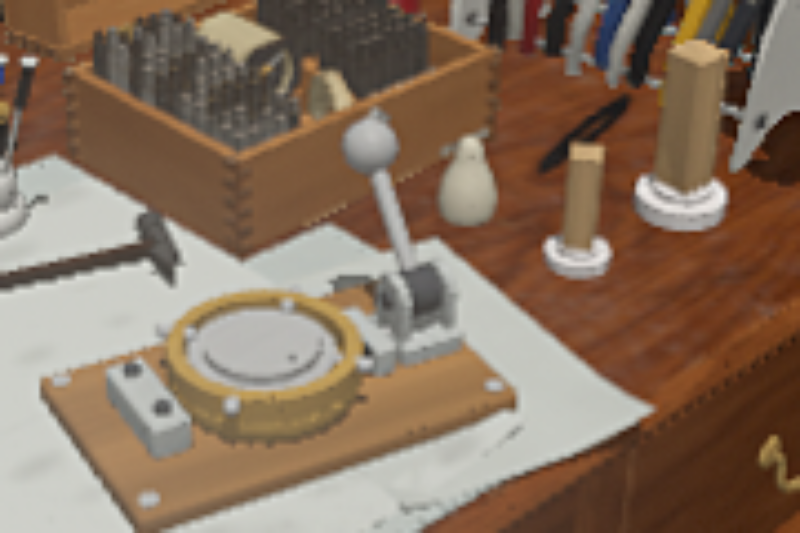

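The back is seated level, the lever is locked away from the robot, and the pusher stands upright at crop (683,130). The blower has not moved.

```bash
python3 -c "
from workcell import *
print(job_done())"
```

```text
the job is handed in; nothing more can be done
None
```

I handed the job in at about 15.5 s: the lever is locked away from the robot, the back is pressed home flush with the rim, and the pusher stands upright at its old spot with the blower and wax tin never touched.

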